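# Walk the baker's scale home into its parking frame and bolt it in

### The job

Put the heavy baker's scale away: walk it forward between the two cheeks of its parking frame with short alternating pushes on its two near corners, keeping it roughly square and keeping off its display and weighing plate, until it bears gently but squarely on both buffers of the stop. Push gently, never ramming it, neither when it wedges between the cheeks nor at the stop. Then shoot the frame's bolt fully across behind it, let go, and leave everything else on the worktop where it stands.

Things in the scene. Friction and masses are not known exactly. Their poses are not given: they have to be found in the camera images.
- scale: Baker's scale, white flat box 190 deep (x) by 240 wide (y), walls 6 to 56 mm above the worktop, about 2 kg on four smooth glide feet (slides at about 3 to 6 N; more if also pressed down). Origin: centre of its underside, on the worktop; +x points forward, into the frame; its near face, towards the robot, is at x = -95. It starts 75 to 90 mm short of home, up to 6 mm off sideways, up to 0.1 rad askew.
- corner_left (a point): Where to push on the left: on the scale's near face at y = 95 mm, 31 mm above the worktop, middle of the free strip from y = 65 to 120. Axes: the scale's. Pushed at one corner only, the scale turns until it wedges between the cheeks and the force climbs; a push on the other corner frees it.
- corner_right (a point): The same point on the right, at y = -95 mm.
- display: The scale's fragile black display, jutting 22 mm out of the middle of its near face (x -117 to -95, y -65 to 65, z 13 to 49 mm). Its origin and axes are the scale's. Do not push it: push only on the strips of the near face beside it.
- plate: The sensitive steel weighing plate, part of the scale, flat on its top (165 x 215 mm, top 66 mm above the worktop). Its origin and axes are the scale's. Must not be pressed or dragged.
- frame: Fixed aluminium frame: two smooth cheeks 40 mm high, 10 thick, straight from x = 50 to 110 mm, inner faces at y = +-123 (3 mm play either side of the scale), mouths flared out at 30 degrees from x = 50 down to 22. Origin: on the worktop, where the scale's origin lies when it touches the stop at the stop's nearest setting, axes then alike: +x is the way in, +y left.
- dock: Fixed stop behind the cheeks: white board 60 mm high at x = 135 to 149 with a rigid bar and two smooth black buffers (y = +-90, z 16 to 42 mm, give 1 to 3 mm) for the scale's far face. Origin, axes: the frame's. The bar is screw-set and differs each time: home is where the scale's origin lies 0 to 12 mm beyond the frame's; no pose tells it, find it by feel.
- bolt (a joint): Steel bolt at the frame's near left end: 0 = drawn back (the start), 0.05 m = fully across, where it stops. Slides straight to the frame's -y with about 2.5 N of friction; its bar (12 mm thick, centred at frame x = -106, 15 to 29 mm high) passes behind the scale's near left corner and clears only a scale that is home.
- bolt_knob (a point): Top centre of the bolt's black upright knob, an 18 mm round post from 29 to 72 mm above the worktop; it goes with the bolt from frame (-106, 230) to (-106, 180) mm. Push or pinch it; its outer (+y) side is free for 50 mm.
- mill: Bystander: dark wooden pepper mill, 56 mm across, 178 mm high, right of the frame. Origin under its centre.
- oil: Bystander: green glass oil bottle, 62 mm across, 200 mm high, left of the frame. Origin under its centre.
- mug: Bystander: blue mug, 80 mm across, 90 mm high, right of the frame. Origin under its centre.
- ramekin: Bystander: white ramekin, 84 mm across, 42 mm high, close to the right cheek. Origin under its centre.
- jar: Bystander: amber jar, 72 mm across, 100 mm high, left of the frame. Origin under its centre.
- tin: Bystander: red tin, 74 mm across, 70 mm high, left of the bolt. Origin under its centre.
- spoon: Bystander: wooden spoon, 240 mm long, lying flat right of the scale. Origin under its middle, handle to -x.

How it is judged:
On the way, in this order (a step that is already met when the one before it is completed fails the run):
1. the scale's front is between the cheeks: its origin less than 40 mm short of the frame's, within 12 mm sideways (x of scale in the frame of frame above -0.04 m and y of scale in the frame of frame between -0.012 and 0.012 m), for 0.05 s.
2. the scale is pressed home on the stop, with at least 2 N for 0.15 s, within 0.03 rad of square (x of scale in the frame of frame above -0.003 m and y of scale in the frame of frame between -0.006 and 0.006 m and angle between the x axis of scale and the x axis of frame, either way round below 0.03 rad and contact force between scale and dock above 2 N), for 0.15 s.
3. the bolt is across (more than 40 of its 50 mm) (x of scale in the frame of frame above -0.003 m and y of scale in the frame of frame between -0.006 and 0.006 m and angle between the x axis of scale and the x axis of frame, either way round below 0.03 rad and value of joint bolt above 0.04 m), for 0.1 s.
At the end, for the whole second after the job is handed in: The scale stands flat and still, home between the cheeks (origin no more than 3 mm short of the frame's origin, within 6 mm sideways, within 0.03 rad of square), after having been pressed on the stop, and the bolt is more than 40 mm across (all of step 3 and linear speed of scale below 0.01 m/s and angle between scale's own z axis and vertical below 0.03 rad); the robot touches nothing.
It fails at once if the scale is pushed, or bears on the stop, with more than 35 N (contact force between any of the fingers, the arm and scale above 35 N or contact force between scale and dock above 35 N).
It fails at once if the display or the weighing plate is pressed (more than 2 N) (contact force between any of the fingers, the arm and display above 2 N or contact force between any of the fingers, the arm and plate above 2 N).
It fails at once if the scale goes more than 0.3 rad askew of the frame, or is tipped by more than 0.1 rad (angle between the x axis of scale and the x axis of frame, either way round above 0.3 rad or angle between scale's own z axis and vertical above 0.1 rad).
It fails at once if a bystander is moved more than 30 mm (distance of any of mill, oil, mug, ramekin, jar, tin, spoon from where it was at the start of the episode above 0.03 m).
It fails at once if a standing bystander is knocked over (angle between any of mill, oil, mug, ramekin, jar, tin's own z axis and vertical above 0.4 rad).
It also fails if it takes over 70 s, if anything falls off the work surface, if the arm or the gripper's body presses on something with over 40 N, if the wrist force passes 120 N, or if a joint passes its speed limit or range.

### The arm

A 6-joint arm with a two-finger parallel gripper is mounted at the origin on the work surface. World frame = base frame: x ahead of the robot, y to its left, z up, the work surface at z = 0. Lengths are in m, angles in rad, forces in N, time in s.
With the tool pointing down it reaches from about 0.325 to 0.9 m from the base axis. Payload 3.5 kg.
Tool frame: the origin (TCP) lies midway between the tips of the shut fingers; the grasp point (between the pads) lies 19 mm behind it; x points along the fingers, y is the direction in which the jaws open and shut, and the axes are right-handed (so a half turn about x gives the same grasp; the last joint's range is limited). The gripper opens to 85 mm and grips with 20 to 120 N. Pads are 22 mm wide; open, the fingers measure 114 mm over their backs; the gripper's body (76 mm by 85 mm) begins 54 mm behind the grasp point. The pads swing forward as they close: fully open they stand 13 mm farther back than shut.
Start: joints at [-1.439, 0.276, -0.026, 1.268, 0, 1.467], TCP at [0.145, -0.608, 0.231] pointing down, gripper open.
Joint ranges: [-3.12, 3.12], [-0.85, 1.88], [-1.08, 1.24], [-1.95, 2.15], [-1.57, 1.53], [-3.14, 3.14]. Speed limits (rad/s): [2.57, 2.57, 3.14, 3.14, 3.14, 3.14].

### API

Orientations are given as a unit quaternion [x, y, z, w].
In Python, from cell import manip gives the robot as it stands.
- The arm moves only by the tool step_arm, never from a script. Its arguments are lists of equal length, an entry for each row: "linear": the shift along the tool's x, y, z in mm, a list of three; "turn": the turn, a rotation vector about the tool's x, y, z in rad, a list of three; "gripper": the closure, from -1 (fully open) to 1 (shut), so that 0 is half open. In form: {"linear": [[x, y, z], ...], "turn": [[rx, ry, rz], ...], "gripper": [gripper, ...]}. A call has 1 to 12 rows; each row is the pose to reach, as a shift and turn from the pose commanded when the call began, along the tool's axes at that moment; what a row does not reach only later rows make up. A row lasts 1/8 s, in which the tool goes at most 62.5 mm and 10.7 degrees, less where a joint would pass 70% of its speed; a pose out of reach is approached as far as the arm can. A call with a gripper value outside its range is refused whole. The fingers move at their own pace and stop on an object; "grip_force" is the grip in N (left out, the last holds). Time passes only in rows, so rows that repeat a pose let the fingers close. It gives the time, the measured TCP pose, the force and the opening at its end, in the units of the state.
- manip.read_state(): the state, without advancing time (a new reading comes with each control period).
- manip.read_camera(name): name is "scene" or "side" or "wrist"; returns a dict with "color" (420x560x3 uint8, blue, green, red), "fx", "fy", "cx", "cy" (pixels), "view" (4x4, takes a point from world to camera coordinates); the wrist camera has in their place "mount" (4x4, takes a point from camera to tool coordinates, whose origin is the TCP and whose axes are the tool frame's). Camera axes: x right, y down, z forward; pixel columns grow to the right and rows downward; lengths in m; the calibration is good to about 2 mm. A picture is of the moment at which its call begins: read the wrist's pose just before it. There is no depth.
- manip.close_job(): hands the job in, once; it reports no verdict.
Trained networks look in a picture, given as the dict that the camera call returned (one of the last four; its "shot" number tells which), for a name from the list of things; names that differ only in an ending like _2 or _b are one class to them, and where a whole thing is asked for, a point or a joint stands for the part that bears it (a point fixed in the world has none). Each returns a list of dicts, best first, with "conf" (0 to 1); they miss things now and then, are a little off and sometimes report something else, mostly with a low value. They report only what shows in the picture. A call takes as long as a camera call.
- manip.recognise(picture, query): "uv" ([column, row] in pixels, amid what is visible of it).
- manip.trace(picture, query): "region" (420x560 bool, what is visible of it) and "uv" ([column, row] in pixels, amid what is visible of it).
The state is a dict: "t": time; "qpos": joint angles; "qvel": joint speeds; "effort": joint torques, N m; "ee_pos": TCP position; "tool_rot": TCP orientation; "force": force on the tool from outside, world axes, zero at the start; "torque": the same for the moment, N m; "finger_gap": opening from 0.0 (shut) to 1.0 (fully open).
Only numpy, scipy, OpenCV 4.12 (cv2) and the standard library are available. Lean on these libraries where they do the work, as an engineer would, in place of code of your own. Each camera call takes 0.05 s, during which the arm holds its last target. There are 200 camera calls.

## Working session

There is one attempt and no reset: what is moved stays moved. The work goes in short steps, Python scripts to look and compute and a tool call to move; the robot and the scene stay as the last step left them, time stands still between calls to the robot, and variables do not carry over. Pictures are saved under pics/ and viewed, about 8 in all and at most 12, crops included, and the job is handed in when it is done.

Besides the shell and the picture viewer there is one more tool, called after "Call:" as name(argument=value, ...) on one line, values as JSON. step_arm: Moves the arm, as the interface text tells. Its arguments: {"type":"object","properties":{"linear":{"type":"array"},"turn":{"type":"array"},"gripper":{"type":"array"},"grip_force":{"type":"number"}},"required":["linear","turn","gripper"]}

```bash
ls; mkdir -p pics; cat > h.py <<'E'
import numpy as np, cv2
from cell import manip
from scipy.spatial.transform import Rotation as R
def ray(p,uv,z):
    "world point at height z seen at pixel uv"
    V=np.array(p["view"]); Rm=V[:3,:3]; t=V[:3,3]
    d=Rm.T@np.array([(uv[0]-p["cx"])/p["fx"],(uv[1]-p["cy"])/p["fy"],1]); c=-Rm.T@t
    return c+d*(z-c[2])/d[2]
def proj(p,X):
    V=np.array(p["view"]); q=V[:3,:3]@np.asarray(X)+V[:3,3]
    return np.array([p["fx"]*q[0]/q[2]+p["cx"],p["fy"]*q[1]/q[2]+p["cy"]])
def st():
    s=manip.read_state(); print("t",round(s["t"],2),"pos",np.round(s["ee_pos"],4),"F",np.round(s["force"],1),"gap",round(s["finger_gap"],2)); return s
E
python3 - <<'E'
from h import *
s=st(); print(R.from_quat(s["tool_rot"]).as_matrix().round(3))
ims=[]
for n in("scene","side"):
    p=manip.read_camera(n); cv2.imwrite(f"pics/{n}0.png",p["color"])
    V=np.array(p["view"]); print(n,"cam at",(-V[:3,:3].T@V[:3,3]).round(3))
    for q in["scale","frame","dock","bolt_knob","display","plate","corner_left","corner_right","mill","oil","mug","ramekin","jar","tin","spoon"]:
        r=manip.recognise(p,q)
        if r: print(n,q,np.round(r[0]["uv"],1),round(r[0]["conf"],2),ray(p,r[0]["uv"],.03).round(3))
E
```

```text
pics
t 0.0 pos [ 0.1453 -0.6071  0.2302] F [-0.2  0.3  0.1] gap 1.0
[[-0.     0.233 -0.973]
 [ 0.002 -0.973 -0.233]
 [-1.    -0.002 -0.   ]]
scene cam at [ 1.465 -0.214  0.733]
scene scale [270.5 196.5] 0.56 [0.565 0.015 0.03 ]
scene frame [344.6 220.2] 0.78 [0.695 0.165 0.03 ]
scene dock [302.2 258. ] 0.6 [0.794 0.03  0.03 ]
scene bolt_knob [350.3 178.8] 0.51 [0.537 0.243 0.03 ]
scene display [263.2 168.6] 0.52 [0.438 0.026 0.03 ]
scene plate [273.4 192.2] 0.65 [0.549 0.027 0.03 ]
scene corner_left [274.5 199.3] 0.83 [0.579 0.022 0.03 ]
scene corner_right [275. 197.] 0.72 [0.57  0.026 0.03 ]
scene mill [134.1 215.9] 0.84 [ 0.568 -0.318  0.03 ]
scene oil [424.6 162.7] 0.6 [0.508 0.479 0.03 ]
scene mug [165.5 243.1] 0.61 [ 0.68  -0.252  0.03 ]
scene ramekin [206.5 236.8] 0.93 [ 0.68  -0.162  0.03 ]
scene jar [401.5 198.6] 0.87 [0.648 0.337 0.03 ]
scene tin [395.3 165.8] 0.97 [0.505 0.39  0.03 ]
scene spoon [177.3 204.3] 0.57 [ 0.545 -0.216  0.03 ]
side cam at [0.571 0.967 0.657]
side scale [224.7 239.1] 0.37 [0.785 0.063 0.03 ]
side frame [254.6 270.3] 0.66 [0.682 0.193 0.03 ]
side dock [225.7 238.8] 0.82 [0.782 0.061 0.03 ]
side display [337.6 237.4] 0.69 [0.463 0.02  0.03 ]
side plate [297.7 223.4] 0.72 [ 0.581 -0.044  0.03 ]
side corner_left [298.9 239.2] 0.75 [0.575 0.041 0.03 ]
side corner_right [302.1 236.6] 0.64 [0.566 0.027 0.03 ]
side mill [281.4 166. ] 0.79 [ 0.662 -0.473  0.03 ]
side oil [286.  324.3] 0.94 [0.591 0.368 0.03 ]
side mug [270.1 185.6] 0.74 [ 0.69  -0.292  0.03 ]
side ramekin [268.4 203.7] 0.66 [ 0.682 -0.157  0.03 ]
side jar [256.3 298.4] 0.72 [0.664 0.295 0.03 ]
side tin [323.9 330.8] 0.87 [0.51  0.379 0.03 ]
side spoon [324.9 200.5] 0.64 [ 0.495 -0.201  0.03 ]
```

```bash
python3 - <<'E'
import cv2
a=cv2.imread("pics/scene0.png")[120:320,100:470];cv2.imwrite("pics/sc.png",cv2.resize(a,None,fx=2.15,fy=2.15,interpolation=2))
a=cv2.imread("pics/side0.png")[150:370,170:430];cv2.imwrite("pics/sd.png",cv2.resize(a,None,fx=2.7,fy=2.7,interpolation=2))
E
```

```text
(no output)
```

View pics/sc.png

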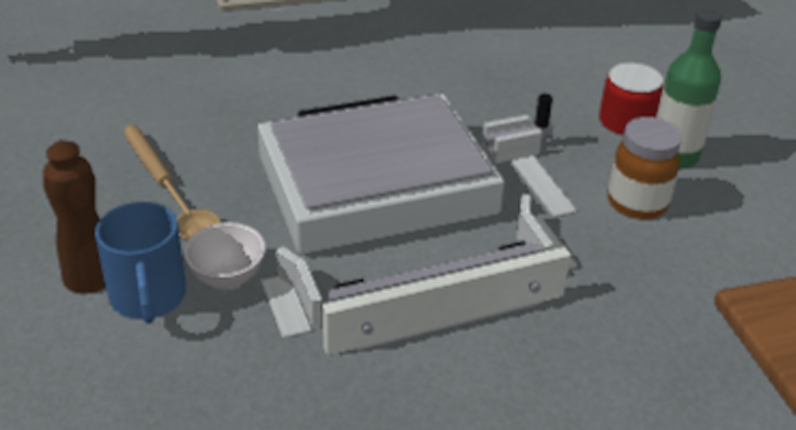

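View pics/sd.png

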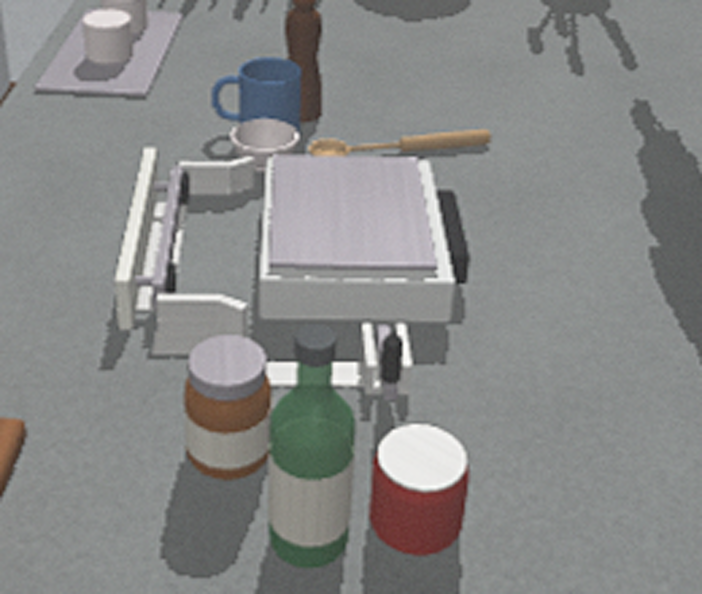

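The frame is open toward the robot, with the scale short of the mouth and slightly left. The mill, mug, ramekin and spoon are on the right, and the tin, oil and jar on the left. I'll fit poses from the visible corners.

```bash
cat > fit.py <<'E'
from h import *
from scipy.optimize import least_squares
def fit(obs,x0,extra=0):
    "obs: (pic, uv, local xyz or fn(extra))"
    def res(v):
        c,s=np.cos(v[2]),np.sin(v[2]); o=[]
        for p,uv,L in obs:
            L=L(v[3:]) if callable(L) else L
            o+=list(proj(p,[v[0]+c*L[0]-s*L[1],v[1]+s*L[0]+c*L[1],L[2]])-uv)
        return np.array(o)
    r=least_squares(res,x0,loss="soft_l1",f_scale=1.5); return r.x,res(r.x).reshape(-1,2)
E
python3 - <<'E'
from fit import *
A=manip.read_camera("scene");B=manip.read_camera("side")
a=lambda u,v:np.array([u/2.15+100,v/2.15+120]); b=lambda u,v:np.array([u/2.7+170,v/2.7+150])
X,Y,Z=.095,.12,.056
v,r=fit([(A,a(297,222),(X,-Y,Z)),(A,a(498,183),(X,Y,Z)),(A,a(260,125),(-X,-Y,Z)),
 (B,b(452,281),(-X,Y,Z)),(B,b(262,277),(X,Y,Z))],[.56,.02,.05])
print("scale",v.round(4)); print(r.round(1))
f,r=fit([(A,a(323,297),lambda e:(.149,-e[0],.06)),(A,a(568,253),lambda e:(.149,e[0],.06)),(A,a(545,96),(-.106,.23,.072)),
 (B,b(391,335),(-.106,.23,.072)),(B,b(119,282),lambda e:(.149,e[0],.06)),(B,b(147,150),lambda e:(.149,-e[0],.06)),
 (B,b(158,294),(.110,.123,.04)),(B,b(215,295),(.05,.128,.04))],[.65,.03,.05,.13])
print("frame",f.round(4)); print(r.round(1))
c,s=np.cos(f[2]),np.sin(f[2]);d=v[:2]-f[:2]
print("scale in frame",(c*d[0]+s*d[1]).round(4),(-s*d[0]+c*d[1]).round(4),(v[2]-f[2]).round(4))
E
```

```text
scale [0.5751 0.0237 0.0743]
[[-0.3 -0.2]
 [ 3.3 -1.4]
 [-2.1 -1. ]
 [ 0.3 -0.4]
 [-2.4 -0.1]]
frame [0.6542 0.0296 0.0779 0.1289]
[[ 0.4  5. ]
 [ 0.1 -0.3]
 [ 0.7 -0.6]
 [ 0.6  1.6]
 [-1.3 -1.8]
 [ 0.4 -1.7]
 [ 0.1 -1.2]
 [ 1.9 -0.1]]
scale in frame -0.0792 0.0003 -0.0036
```

Call:
step_arm(linear=[[-120, -528, -492], [-120, -528, -492], [-120, -528, -492], [-120, -528, -492], [-120, -528, -492], [-120, -528, -492], [-120, -528, -492], [-120, -528, -492], [-120, -528, -492], [-120, -528, -492], [-120, -528, -492], [-120, -528, -492]], turn=[[0.157, 0, 0], [0.157, 0, 0], [0.157, 0, 0], [0.157, 0, 0], [0.157, 0, 0], [0.157, 0, 0], [0.157, 0, 0], [0.157, 0, 0], [0.157, 0, 0], [0.157, 0, 0], [0.157, 0, 0], [0.157, 0, 0]], gripper=[1, 1, 1, 1, 1, 1, 1, 1, 1, 1, 1, 1])

```text
t: 3.2
ee_pos: [0.5021, 0.0226, 0.352]
tool_rot: [0.707, 0.028, -0.706, 0.028]
force: [0.1, -0.9, -0.2]
finger_gap: 0.001
```

```bash
cat >> h.py <<'E'
def wrist():
    s=st(); p=manip.read_camera("wrist"); T=np.eye(4); T[:3,:3]=R.from_quat(s["tool_rot"]).as_matrix(); T[:3,3]=s["ee_pos"]
    p["view"]=np.linalg.inv(T@np.array(p["mount"])); return p
E
python3 - <<'E'
from h import *
p=wrist(); cv2.imwrite("pics/w1.png",p["color"]); print(np.array(p["mount"]).round(3),p["fx"])
print(R.from_quat(manip.read_state()["tool_rot"]).as_matrix().round(3))
np.save("pics/w1v.npy",p["view"])
E
```

```text
t 3.2 pos [0.5021 0.0226 0.352 ] F [ 0.1 -0.9 -0.2] gap 0.0
[[ 0.    -0.259  0.966 -0.143]
 [ 1.    -0.    -0.    -0.002]
 [ 0.     0.966  0.259 -0.066]
 [ 0.     0.     0.     1.   ]] 346.3268928874366
[[ 0.005  0.082 -0.997]
 [ 0.004 -0.997 -0.082]
 [-1.    -0.003 -0.005]]
```

View pics/w1.png

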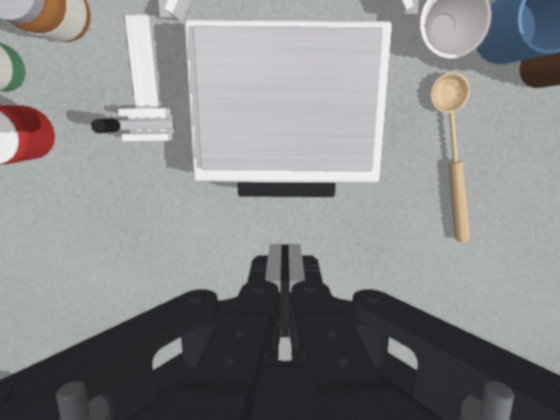

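```bash
cat > f2.py <<'E'
from fit import *
E
python3 - <<'E'
from fit import *
class P(dict): pass
p=manip.read_camera("wrist"); p["view"]=np.load("pics/w1v.npy")
X,Y,Z=.095,.12,.056
v,r=fit([(p,(187,22),(X,Y,Z)),(p,(390,22),(X,-Y,Z)),(p,(195,181),(-X,Y,Z)),(p,(378,181),(-X,-Y,Z)),
 (p,(239,196),(-.117,.065,.049)),(p,(334,196),(-.117,-.065,.049))],[.56,.02,.05])
print("scale",v.round(4));print(r.round(1))
print("knob top",ray(p,(100,126),.072).round(4))
for uv in[(172,125),(115,125)]:print("bolt bar",ray(p,uv,.022).round(4))
for uv in[(182,13),(405,9)]:print("tip",ray(p,uv,.04).round(4))
for uv in[(127,17),(133,107),(150,16),(157,107)]:print("pad",ray(p,uv,.003).round(4))
E
```

```text
scale [0.5751 0.0271 0.0769]
[[-4.1 -2.9]
 [ 2.  -2.3]
 [-1.4  0.9]
 [ 1.8  1.4]
 [-1.4  1.3]
 [ 1.7  1.5]]
knob top [0.5337 0.2474 0.072 ]
bolt bar [0.5386 0.1776 0.022 ]
bolt bar [0.5326 0.2532 0.022 ]
tip [0.6705 0.1596 0.04  ]
tip [ 0.6957 -0.1029  0.04  ]
pad [0.6686 0.2406 0.003 ]
pad [0.5573 0.2366 0.003 ]
pad [0.6721 0.2111 0.003 ]
pad [0.5599 0.2039 0.003 ]
```

Call:
step_arm(linear=[[-60, 0, -62], [-120, 0, -124], [-120, 0, -150], [-120, 0, -150], [-120, 0, -150]], turn=[[0, 0, 0], [0, 0, 0], [0, 0, 0], [0, 0, 0], [0, 0, 0]], gripper=[1, 1, 1, 1, 1])

```text
t: 3.92
ee_pos: [0.6505, 0.0311, 0.4705]
tool_rot: [-0.706, -0.027, 0.707, -0.027]
force: [-0.3, 1.2, 0.4]
finger_gap: 0.0
```

```bash
python3 - <<'E'
from h import *
p=wrist(); cv2.imwrite("pics/w2.png",cv2.resize(p["color"][:300],None,fx=1.42,fy=1.42,interpolation=2)); np.save("pics/w2v.npy",p["view"])
E
```

```text
t 3.92 pos [0.6505 0.0311 0.4705] F [-0.3  1.2  0.4] gap 0.0
```

View pics/w2.png

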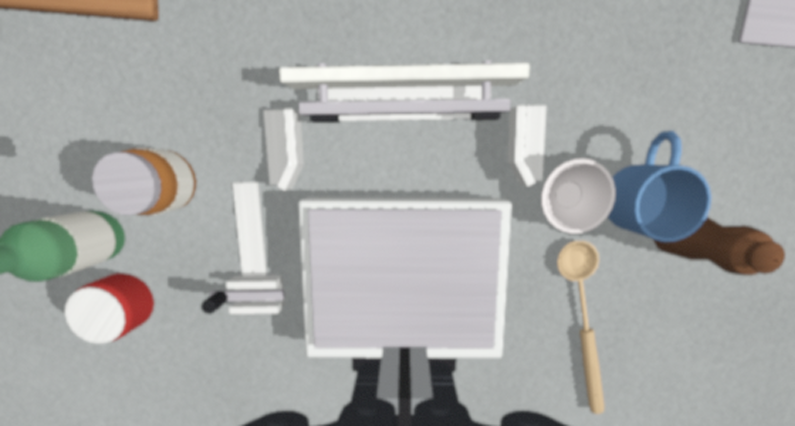

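```bash
python3 - <<'E'
from fit import *
p=manip.read_camera("wrist"); p["view"]=np.load("pics/w2v.npy")
k=lambda u,v:np.array([u,v])/1.42
X,Y,Z=.095,.12,.056
v,r=fit([(p,k(300,201),(X,Y,Z)),(p,k(511,202),(X,-Y,Z)),(p,k(308,357),(-X,Y,Z)),(p,k(502,357),(-X,-Y,Z))],[.56,.02,.05])
print("scale",v.round(4));print(r.round(1))
f,r=fit([(p,k(281,82),lambda e:(.135,e[0],.06)),(p,k(529,77),lambda e:(.135,-e[0],.06)),(p,k(280,68),lambda e:(.149,e[0],.06)),(p,k(528,64),lambda e:(.149,-e[0],.06)),
 (p,k(208,304),(-.106,.23,.072)),(p,k(297,111),(.11,.123,.04)),(p,k(516,107),(.11,-.123,.04)),(p,k(297,158),(.05,.123,.04)),(p,k(517,158),(.05,-.123,.04))],[.65,.03,.05,.13])
print("frame",f.round(4)); print(r.round(1))
c,s=np.cos(f[2]),np.sin(f[2]);d=v[:2]-f[:2]
print("scale in frame",(c*d[0]+s*d[1]).round(4),(-s*d[0]+c*d[1]).round(4),(v[2]-f[2]).round(4))
# push start points, contact finger half depth 11mm + 12 gap; and frame axes
R2=np.array([[c,-s],[s,c]])
cv,sv=np.cos(v[2]),np.sin(v[2])
for y in(.095,-.095):print("corner",y,(v[:2]+np.array([[cv,-sv],[sv,cv]])@[-.095,y]).round(4))
print("knob",(f[:2]+R2@[-.106,.23]).round(4))
E
```

```text
scale [0.575  0.0257 0.0742]
[[-1.3 -0.5]
 [ 1.3 -0.8]
 [-1.   0.8]
 [ 1.   1.2]]
frame [0.66   0.0307 0.0914 0.1291]
[[ 0.4 -0.4]
 [-0.2  0.4]
 [ 0.3 -0.8]
 [ 1.  -0.7]
 [-0.   1.9]
 [-2.7 -1.7]
 [ 1.1 -1.3]
 [ 0.1  4.9]
 [-1.3  2.6]]
scale in frame -0.0851 0.0027 -0.0172
corner 0.095 [0.4732 0.1134]
corner -0.095 [ 0.4873 -0.0761]
knob [0.5334 0.2501]
```

Call:
step_arm(linear=[[10, 26, 58], [20, 52, 115], [30, 78, 172], [50, 94, 207], [112, 94, 207], [174, 94, 207], [236, 94, 207], [298, 94, 207], [360, 94, 207], [420, 94, 207], [448, 94, 207], [448, 94, 207]], turn=[[-0.009, 0, 0], [-0.009, 0, 0], [-0.009, 0, 0], [-0.009, 0, 0], [-0.009, 0, 0], [-0.009, 0, 0], [-0.009, 0, 0], [-0.009, 0, 0], [-0.009, 0, 0], [-0.009, 0, 0], [-0.009, 0, 0], [-0.009, 0, 0]], gripper=[1, 1, 1, 1, 1, 1, 1, 1, 1, 1, 1, 1])

```text
t: 5.52
ee_pos: [0.447, -0.0767, 0.0214]
tool_rot: [-0.704, -0.031, 0.709, -0.03]
force: [0.5, -0.3, 0.2]
finger_gap: 0.002
```

```bash
cat > fr.py <<'E'
from h import *
f=np.array([.657,.031,.0914])
def tcp():
    s=st(); c,sn=np.cos(f[2]),np.sin(f[2]); d=np.array(s["ee_pos"][:2])-f[:2]
    print("tcp in frame mm",1e3*np.round([c*d[0]+sn*d[1],-sn*d[0]+c*d[1]],4)); M=R.from_quat(s["tool_rot"]).as_matrix(); print("heading",np.arctan2(-M[1,2],-M[0,2]).round(3), M[:,0].round(3))
E
python3 - <<'E'
from fr import *
tcp(); p=wrist(); cv2.imwrite("pics/w3.png",p["color"])
E
```

```text
t 5.53 pos [ 0.447  -0.0767  0.0214] F [ 0.5 -0.3  0.2] gap 0.0
tcp in frame mm [-219.   -88.1]
heading 0.087 [-0.006  0.002 -1.   ]
t 5.53 pos [ 0.447  -0.0767  0.0214] F [ 0.5 -0.3  0.2] gap 0.0
```

View pics/w3.png

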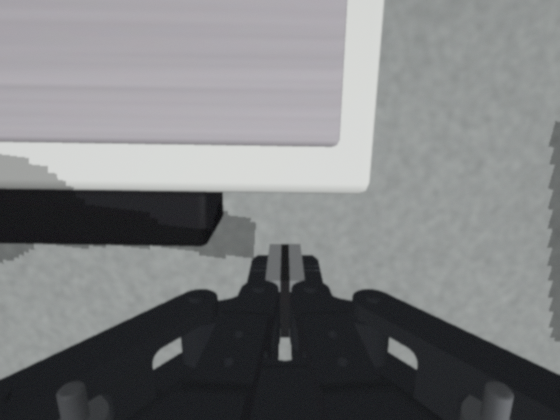

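The finger sits between the display's end (208,242) and the scale's right corner (370,190), so I can start pushing there.

Call:
step_arm(linear=[[0, 0, -10], [0, 0, -18], [0, 0, -22], [0, 0, -26], [0, 0, -29], [0, 0, -32], [0, 0, -35], [0, 0, -38]], turn=[[0, 0, 0], [0, 0, 0], [0, 0, 0], [0, 0, 0], [0, 0, 0], [0, 0, 0], [0, 0, 0], [0, 0, 0]], gripper=[1, 1, 1, 1, 1, 1, 1, 1])

```text
t: 6.58
ee_pos: [0.4862, -0.0752, 0.0227]
tool_rot: [-0.704, -0.03, 0.709, -0.031]
force: [-6.1, -3.0, 3.4]
finger_gap: -0.002
```

Call:
step_arm(linear=[[0, 0, 42], [0, -62, 45], [0, -124, 45], [0, -184, 45], [0, -184, 20], [0, -184, 14], [0, -184, 10], [0, -184, 6], [0, -184, 2], [0, -184, -2], [0, -184, -6], [0, -184, -8]], turn=[[0, 0, 0], [0, 0, 0], [0, 0, 0], [0, 0, 0], [0, 0, 0], [0, 0, 0], [0, 0, 0], [0, 0, 0], [0, 0, 0], [0, 0, 0], [0, 0, 0], [0, 0, 0]], gripper=[1, 1, 1, 1, 1, 1, 1, 1, 1, 1, 1, 1])

```text
t: 8.07
ee_pos: [0.4773, 0.1075, 0.0223]
tool_rot: [-0.704, -0.032, 0.709, -0.03]
force: [-7.4, 0.8, 4.6]
finger_gap: -0.003
```

```bash
cat >> fr.py <<'E'
def scale():
    "scale pose in frame from scene+side plate/scale traces is coarse; print fit from scene camera corners"
    p=manip.read_camera("scene"); r=manip.trace(p,"plate")
    if not r: print("no plate"); return
    m=r[0]["region"].astype(np.uint8); c=max(cv2.findContours(m,0,2)[0],key=cv2.contourArea)
    P=np.array([ray(p,q,.066)[:2] for q in c[:,0].astype(float)],np.float32)
    (cx,cy),(w,h),a=cv2.minAreaRect(P); a=np.radians(a); a=(a-f[2]+np.pi/4)%(np.pi/2)-np.pi/4
    d=np.array([cx,cy])-f[:2]; C,S=np.cos(f[2]),np.sin(f[2])
    print("scale in frame mm",np.round([1e3*(C*d[0]+S*d[1]),1e3*(-S*d[0]+C*d[1])],1),"ang",a.round(3),"size",round(w,3),round(h,3),r[0]["conf"])
E
python3 - <<'E'
from fr import *
tcp(); scale()
E
```

```text
t 8.07 pos [0.4773 0.1075 0.0223] F [-7.4  0.8  4.6] gap -0.0
tcp in frame mm [-172.    92.6]
heading 0.088 [-0.008  0.002 -1.   ]
scale in frame mm [-60.7  -1.8] ang -0.015 size 0.168 0.215 0.71
```

Call:
step_arm(linear=[[0, 0, 42], [0, 62, 45], [0, 124, 45], [0, 184, 45], [0, 184, 20], [0, 184, 12], [0, 184, 8], [0, 184, 4], [0, 184, 0], [0, 184, -4], [0, 184, -8], [0, 184, -12]], turn=[[0, 0, 0], [0, 0, 0], [0, 0, 0], [0, 0, 0], [0, 0, 0], [0, 0, 0], [0, 0, 0], [0, 0, 0], [0, 0, 0], [0, 0, 0], [0, 0, 0], [0, 0, 0]], gripper=[1, 1, 1, 1, 1, 1, 1, 1, 1, 1, 1, 1])

```text
t: 9.68
ee_pos: [0.5058, -0.074, 0.0223]
tool_rot: [-0.704, -0.032, 0.709, -0.032]
force: [-5.9, -2.7, 4.1]
finger_gap: 0.001
```

```bash
python3 - <<'E'
from fr import *
tcp(); scale()
E
```

```text
t 9.68 pos [ 0.5058 -0.074   0.0223] F [-5.9 -2.7  4.1] gap 0.0
tcp in frame mm [-160.1  -90.8]
heading 0.09 [-0.008 -0.001 -1.   ]
scale in frame mm [-48.4   3.4] ang 0.02 size 0.171 0.217 0.79
```

Call:
step_arm(linear=[[0, 0, 42], [0, -62, 45], [0, -124, 45], [0, -184, 45], [0, -184, 20], [0, -184, 12], [0, -184, 9], [0, -184, 6], [0, -184, 3], [0, -184, 0], [0, -184, -3], [0, -184, -6]], turn=[[0, 0, 0], [0, 0, 0], [0, 0, 0], [0, 0, 0], [0, 0, 0], [0, 0, 0], [0, 0, 0], [0, 0, 0], [0, 0, 0], [0, 0, 0], [0, 0, 0], [0, 0, 0]], gripper=[1, 1, 1, 1, 1, 1, 1, 1, 1, 1, 1, 1])

```text
t: 11.28
ee_pos: [0.4948, 0.1089, 0.0222]
tool_rot: [-0.703, -0.032, 0.709, -0.03]
force: [-7.7, 1.3, 3.7]
finger_gap: 0.001
```

```bash
python3 - <<'E'
from fr import *
tcp(); scale()
E
```

```text
t 11.28 pos [0.4948 0.1089 0.0222] F [-7.7  1.3  3.7] gap 0.0
tcp in frame mm [-154.4   92.4]
heading 0.088 [-0.009  0.003 -1.   ]
scale in frame mm [-40.3   0.4] ang -0.003 size 0.171 0.219 0.88
```

Call:
step_arm(linear=[[0, 0, 42], [0, 62, 45], [0, 124, 45], [0, 184, 45], [0, 184, 20], [0, 184, 10], [0, 184, 7], [0, 184, 4], [0, 184, 1], [0, 184, -2], [0, 184, -5], [0, 184, -8]], turn=[[0, 0, 0], [0, 0, 0], [0, 0, 0], [0, 0, 0], [0, 0, 0], [0, 0, 0], [0, 0, 0], [0, 0, 0], [0, 0, 0], [0, 0, 0], [0, 0, 0], [0, 0, 0]], gripper=[1, 1, 1, 1, 1, 1, 1, 1, 1, 1, 1, 1])

```text
t: 12.88
ee_pos: [0.5164, -0.0746, 0.0218]
tool_rot: [-0.701, -0.03, 0.712, -0.033]
force: [-13.7, -10.8, 7.9]
finger_gap: -0.007
```

```bash
python3 - <<'E'
from fr import *
tcp(); scale()
E
```

```text
t 12.88 pos [ 0.5164 -0.0746  0.0218] F [-13.7 -10.8   7.9] gap -0.01
tcp in frame mm [-149.7  -92.3]
heading 0.088 [-0.015 -0.005 -1.   ]
scale in frame mm [-39.   -0.2] ang 0.021 size 0.172 0.216 0.68
```

Call:
step_arm(linear=[[0, 0, 42], [0, -62, 45], [0, -124, 45], [0, -184, 45], [0, -184, 20], [0, -184, 12], [0, -184, 9], [0, -184, 6], [0, -184, 4], [0, -184, 2], [0, -184, 0], [0, -184, -2]], turn=[[0, 0, 0], [0, 0, 0], [0, 0, 0], [0, 0, 0], [0, 0, 0], [0, 0, 0], [0, 0, 0], [0, 0, 0], [0, 0, 0], [0, 0, 0], [0, 0, 0], [0, 0, 0]], gripper=[1, 1, 1, 1, 1, 1, 1, 1, 1, 1, 1, 1])

```text
t: 14.48
ee_pos: [0.5048, 0.1094, 0.0221]
tool_rot: [-0.704, -0.032, 0.709, -0.03]
force: [-6.9, 0.9, 4.1]
finger_gap: 0.003
```

```bash
python3 - <<'E'
from fr import *
tcp(); scale()
E
```

```text
t 14.47 pos [0.5048 0.1094 0.0221] F [-6.9  0.9  4.1] gap 0.0
tcp in frame mm [-144.4   92. ]
heading 0.088 [-0.008  0.002 -1.   ]
scale in frame mm [-31.5  -3.7] ang -0.005 size 0.172 0.218 0.97
```

Call:
step_arm(linear=[[0, 0, 42], [0, 62, 45], [0, 124, 45], [0, 184, 45], [0, 184, 20], [0, 184, 9], [0, 184, 6], [0, 184, 3], [0, 184, 0], [0, 184, -3], [0, 184, -6]], turn=[[0, 0, 0], [0, 0, 0], [0, 0, 0], [0, 0, 0], [0, 0, 0], [0, 0, 0], [0, 0, 0], [0, 0, 0], [0, 0, 0], [0, 0, 0], [0, 0, 0]], gripper=[1, 1, 1, 1, 1, 1, 1, 1, 1, 1, 1])

```text
t: 15.95
ee_pos: [0.5268, -0.0725, 0.0221]
tool_rot: [-0.703, -0.031, 0.71, -0.032]
force: [-9.3, -5.8, 5.2]
finger_gap: 0.003
```

```bash
python3 - <<'E'
from fr import *
tcp(); scale()
E
```

```text
t 15.95 pos [ 0.5268 -0.0725  0.0221] F [-9.3 -5.8  5.2] gap 0.0
tcp in frame mm [-139.2  -91.2]
heading 0.09 [-0.01  -0.002 -1.   ]
scale in frame mm [-27.3  -2.2] ang 0.004 size 0.172 0.215 0.88
```

Call:
step_arm(linear=[[0, 0, 42], [0, -62, 45], [0, -124, 45], [0, -184, 45], [0, -184, 18], [0, -184, 9], [0, -184, 6], [0, -184, 3], [0, -184, 0], [0, -184, -3], [0, -184, -6]], turn=[[0, 0, 0], [0, 0, 0], [0, 0, 0], [0, 0, 0], [0, 0, 0], [0, 0, 0], [0, 0, 0], [0, 0, 0], [0, 0, 0], [0, 0, 0], [0, 0, 0]], gripper=[1, 1, 1, 1, 1, 1, 1, 1, 1, 1, 1])

```text
t: 17.42
ee_pos: [0.5165, 0.1108, 0.0222]
tool_rot: [-0.703, -0.032, 0.71, -0.03]
force: [-6.8, 1.7, 4.3]
finger_gap: -0.003
```

```bash
python3 - <<'E'
from fr import *
tcp(); scale()
E
```

```text
t 17.43 pos [0.5165 0.1108 0.0222] F [-6.8  1.7  4.3] gap -0.0
tcp in frame mm [-132.6   92.2]
heading 0.088 [-0.009  0.002 -1.   ]
scale in frame mm [-21.   -3.6] ang -0.025 size 0.168 0.215 0.96
```

Call:
step_arm(linear=[[0, 0, 42], [0, 62, 45], [0, 124, 45], [0, 184, 45], [0, 184, 18], [0, 184, 9], [0, 184, 6], [0, 184, 3], [0, 184, 0], [0, 184, -3], [0, 184, -6]], turn=[[0, 0, 0], [0, 0, 0], [0, 0, 0], [0, 0, 0], [0, 0, 0], [0, 0, 0], [0, 0, 0], [0, 0, 0], [0, 0, 0], [0, 0, 0], [0, 0, 0]], gripper=[1, 1, 1, 1, 1, 1, 1, 1, 1, 1, 1])

```text
t: 18.9
ee_pos: [0.5393, -0.0709, 0.0221]
tool_rot: [-0.703, -0.032, 0.709, -0.032]
force: [-8.1, -4.9, 3.4]
finger_gap: -0.001
```

```bash
python3 - <<'E'
from fr import *
tcp(); scale()
E
```

```text
t 18.9 pos [ 0.5393 -0.0709  0.0221] F [-8.1 -4.9  3.4] gap -0.0
tcp in frame mm [-126.6  -90.8]
heading 0.09 [-0.008 -0.    -1.   ]
scale in frame mm [-15.2  -2.5] ang 0.009 size 0.175 0.218 0.94
```

Call:
step_arm(linear=[[0, 0, 42], [0, -62, 45], [0, -124, 45], [0, -184, 45], [0, -184, 18], [0, -184, 9], [0, -184, 6], [0, -184, 3], [0, -184, 0], [0, -184, -3], [0, -184, -6]], turn=[[0, 0, 0], [0, 0, 0], [0, 0, 0], [0, 0, 0], [0, 0, 0], [0, 0, 0], [0, 0, 0], [0, 0, 0], [0, 0, 0], [0, 0, 0], [0, 0, 0]], gripper=[1, 1, 1, 1, 1, 1, 1, 1, 1, 1, 1])

```text
t: 20.38
ee_pos: [0.5286, 0.1119, 0.0222]
tool_rot: [-0.703, -0.032, 0.709, -0.03]
force: [-6.8, 0.8, 4.4]
finger_gap: -0.003
```

```bash
python3 - <<'E'
from fr import *
tcp(); scale()
E
```

```text
t 20.38 pos [0.5286 0.1119 0.0222] F [-6.8  0.8  4.4] gap -0.0
tcp in frame mm [-120.5   92.3]
heading 0.088 [-0.009  0.002 -1.   ]
scale in frame mm [-9.3 -3.5] ang -0.013 size 0.169 0.215 0.98
```

Call:
step_arm(linear=[[0, 0, 42], [0, 62, 45], [0, 124, 45], [0, 184, 45], [0, 184, 18], [0, 184, 9], [0, 184, 6], [0, 184, 3], [0, 184, 0], [0, 184, -3], [0, 184, -5]], turn=[[0, 0, 0], [0, 0, 0], [0, 0, 0], [0, 0, 0], [0, 0, 0], [0, 0, 0], [0, 0, 0], [0, 0, 0], [0, 0, 0], [0, 0, 0], [0, 0, 0]], gripper=[1, 1, 1, 1, 1, 1, 1, 1, 1, 1, 1])

```text
t: 21.85
ee_pos: [0.5505, -0.07, 0.0222]
tool_rot: [-0.704, -0.032, 0.709, -0.032]
force: [-6.2, -3.4, 3.0]
finger_gap: -0.0
```

```bash
python3 - <<'E'
from fr import *
tcp(); scale()
E
```

```text
t 21.85 pos [ 0.5505 -0.07    0.0222] F [-6.2 -3.4  3. ] gap -0.0
tcp in frame mm [-115.2  -90.9]
heading 0.09 [-0.008 -0.    -1.   ]
scale in frame mm [-3.8 -2. ] ang 0.008 size 0.171 0.215 0.89
```

Call:
step_arm(linear=[[0, 0, 42], [0, -62, 45], [0, -124, 45], [0, -184, 45], [0, -184, 18], [0, -184, 8], [0, -184, 5], [0, -184, 3], [0, -184, 1], [0, -184, -1], [0, -184, -3], [0, -184, -4]], turn=[[0, 0, 0], [0, 0, 0], [0, 0, 0], [0, 0, 0], [0, 0, 0], [0, 0, 0], [0, 0, 0], [0, 0, 0], [0, 0, 0], [0, 0, 0], [0, 0, 0], [0, 0, 0]], gripper=[1, 1, 1, 1, 1, 1, 1, 1, 1, 1, 1, 1])

```text
t: 23.45
ee_pos: [0.538, 0.1127, 0.0224]
tool_rot: [-0.704, -0.032, 0.709, -0.03]
force: [-6.7, 1.6, 4.5]
finger_gap: 0.0
```

```bash
python3 - <<'E'
from fr import *
tcp(); scale()
E
```

```text
t 23.45 pos [0.538  0.1127 0.0224] F [-6.7  1.6  4.5] gap 0.0
tcp in frame mm [-111.    92.3]
heading 0.088 [-0.008  0.002 -1.   ]
scale in frame mm [ 1.5 -3.2] ang -0.008 size 0.171 0.215 0.95
```

Call:
step_arm(linear=[[0, 0, 42], [0, 62, 45], [0, 124, 45], [0, 184, 45], [0, 184, 18], [0, 184, 8], [0, 184, 5], [0, 184, 3], [0, 184, 1], [0, 184, -1], [0, 184, -3], [0, 184, -4]], turn=[[0, 0, 0], [0, 0, 0], [0, 0, 0], [0, 0, 0], [0, 0, 0], [0, 0, 0], [0, 0, 0], [0, 0, 0], [0, 0, 0], [0, 0, 0], [0, 0, 0], [0, 0, 0]], gripper=[1, 1, 1, 1, 1, 1, 1, 1, 1, 1, 1, 1])

```text
t: 25.05
ee_pos: [0.558, -0.0695, 0.0223]
tool_rot: [-0.703, -0.032, 0.709, -0.032]
force: [-9.4, -4.1, 6.4]
finger_gap: -0.002
```

```bash
python3 - <<'E'
from fr import *
tcp(); scale()
E
```

```text
t 25.05 pos [ 0.558  -0.0695  0.0223] F [-9.4 -4.1  6.4] gap -0.0
tcp in frame mm [-107.7  -91. ]
heading 0.09 [-0.009 -0.001 -1.   ]
scale in frame mm [ 5.3 -1.9] ang 0.002 size 0.171 0.217 0.86
```

Call:
step_arm(linear=[[0, 0, 42], [0, -62, 45], [0, -124, 45], [0, -184, 45], [0, -184, 18], [0, -184, 7], [0, -184, 4], [0, -184, 2], [0, -184, 0], [0, -184, -2]], turn=[[0, 0, 0], [0, 0, 0], [0, 0, 0], [0, 0, 0], [0, 0, 0], [0, 0, 0], [0, 0, 0], [0, 0, 0], [0, 0, 0], [0, 0, 0]], gripper=[1, 1, 1, 1, 1, 1, 1, 1, 1, 1])

```text
t: 26.4
ee_pos: [0.544, 0.1131, 0.0223]
tool_rot: [-0.704, -0.032, 0.709, -0.03]
force: [-7.1, 1.5, 4.0]
finger_gap: 0.002
```

```bash
python3 - <<'E'
from fr import *
tcp(); scale()
E
```

```text
t 26.4 pos [0.544  0.1131 0.0223] F [-7.1  1.5  4. ] gap 0.0
tcp in frame mm [-105.   92.]
heading 0.088 [-0.008  0.002 -1.   ]
scale in frame mm [ 6.4 -2.7] ang -0.008 size 0.172 0.217 0.89
```

Call:
step_arm(linear=[[0, 0, 42], [0, 62, 45], [0, 124, 45], [0, 184, 45], [0, 184, 18], [0, 184, 7], [0, 184, 4], [0, 184, 2], [0, 184, 0], [0, 184, -2], [0, 184, -3]], turn=[[0, 0, 0], [0, 0, 0], [0, 0, 0], [0, 0, 0], [0, 0, 0], [0, 0, 0], [0, 0, 0], [0, 0, 0], [0, 0, 0], [0, 0, 0], [0, 0, 0]], gripper=[1, 1, 1, 1, 1, 1, 1, 1, 1, 1, 1])

```text
t: 27.88
ee_pos: [0.5638, -0.0689, 0.0223]
tool_rot: [-0.704, -0.032, 0.709, -0.032]
force: [-7.5, -3.2, 4.5]
finger_gap: 0.001
```

```bash
python3 - <<'E'
from fr import *
tcp(); scale()
E
```

```text
t 27.88 pos [ 0.5638 -0.0689  0.0223] F [-7.5 -3.2  4.5] gap 0.0
tcp in frame mm [-101.9  -91. ]
heading 0.09 [-0.007 -0.    -1.   ]
scale in frame mm [166.6 -13.6] ang 0.0 size 0.086 0.267 0.74
```

Call:
step_arm(linear=[[0, 0, 42], [0, -62, 45], [0, -124, 45], [0, -184, 45], [0, -184, 18], [0, -184, 7], [0, -184, 4], [0, -184, 2], [0, -184, 0], [0, -184, -2], [0, -184, -3]], turn=[[0, 0, 0], [0, 0, 0], [0, 0, 0], [0, 0, 0], [0, 0, 0], [0, 0, 0], [0, 0, 0], [0, 0, 0], [0, 0, 0], [0, 0, 0], [0, 0, 0]], gripper=[1, 1, 1, 1, 1, 1, 1, 1, 1, 1, 1])

```text
t: 29.35
ee_pos: [0.5466, 0.1131, 0.0219]
tool_rot: [-0.701, -0.032, 0.711, -0.031]
force: [-13.7, 0.7, 9.6]
finger_gap: 0.002
```

```bash
python3 - <<'E'
from fr import *
tcp(); scale()
E
```

```text
t 29.35 pos [0.5466 0.1131 0.0219] F [-13.7   0.7   9.6] gap 0.0
tcp in frame mm [-102.4   91.8]
heading 0.088 [-0.014  0.001 -1.   ]
scale in frame mm [ 9.6 -1. ] ang 0.007 size 0.171 0.217 0.81
```

Call:
step_arm(linear=[[0, 0, -1], [0, 0, -2], [0, 0, -2]], turn=[[0, 0, 0], [0, 0, 0], [0, 0, 0]], gripper=[1, 1, 1])

```text
t: 29.82
ee_pos: [0.5465, 0.113, 0.0216]
tool_rot: [-0.7, -0.031, 0.713, -0.031]
force: [-16.7, 0.3, 11.7]
finger_gap: -0.005
```

Call:
step_arm(linear=[[0, 0, 42], [0, 62, 45], [0, 124, 45], [0, 184, 45], [0, 184, 18], [0, 184, 9], [0, 184, 6], [0, 184, 4], [0, 184, 2], [0, 184, 1], [0, 184, 0]], turn=[[0, 0, 0], [0, 0, 0], [0, 0, 0], [0, 0, 0], [0, 0, 0], [0, 0, 0], [0, 0, 0], [0, 0, 0], [0, 0, 0], [0, 0, 0], [0, 0, 0]], gripper=[1, 1, 1, 1, 1, 1, 1, 1, 1, 1, 1])

```text
t: 31.2
ee_pos: [0.5636, -0.0693, 0.0217]
tool_rot: [-0.7, -0.031, 0.712, -0.032]
force: [-16.3, -6.4, 11.5]
finger_gap: 0.003
```

```bash
python3 - <<'E'
from fr import *
tcp(); scale()
E
```

```text
t 31.2 pos [ 0.5636 -0.0693  0.0217] F [-16.3  -6.4  11.5] gap 0.0
tcp in frame mm [-102.1  -91.4]
heading 0.089 [-0.017 -0.003 -1.   ]
scale in frame mm [10.3 -2.4] ang 0.011 size 0.175 0.219 0.81
```

Both corners stop firmly at the same depth (L -102.4, R -102.1 mm), with about 16 N felt at each, so the scale is squarely on the buffers. I'll hold briefly, then go round to the bolt knob.

Call:
step_arm(linear=[[0, 0, 0], [0, 0, 0], [0, 0, 42], [-62, 0, 44], [-110, -30, 44], [-110, -90, 44], [-110, -150, 44], [-110, -210, 44], [-110, -270, 30], [-110, -325, 10], [-110, -355, 5], [-110, -355, 5]], turn=[[0, 0, 0], [0, 0, 0], [0, 0, 0], [0, 0, 0], [0, 0, 0], [0, 0, 0], [0, 0, 0], [0, 0, 0], [0, 0, 0], [0, 0, 0], [0, 0, 0], [0, 0, 0]], gripper=[1, 1, 1, 1, 1, 1, 1, 1, 1, 1, 1, 1])

```text
t: 32.8
ee_pos: [0.5512, 0.1799, 0.1333]
tool_rot: [-0.702, -0.08, 0.706, -0.048]
force: [-0.3, -0.1, 1.3]
finger_gap: 0.001
```

```bash
python3 - <<'E'
from fr import *
tcp(); scale(); p=wrist(); cv2.imwrite("pics/w4.png",p["color"]); np.save("pics/w4v.npy",p["view"])
for q in("bolt_knob","bolt"):
    r=manip.recognise(p,q); print(q,[(np.round(a["uv"]),a["conf"],ray(p,a["uv"],.072).round(4)) for a in r[:2]])
c,s=np.cos(f[2]),np.sin(f[2]); print("knob px expected",proj(p,[f[0]+c*-.106-s*.23,f[1]+s*-.106+c*.23,.072]).round())
E
```

```text
t 32.8 pos [0.5512 0.1799 0.1333] F [-0.3 -0.1  1.3] gap 0.0
tcp in frame mm [-91.8 158. ]
heading 0.182 [-0.011  0.044 -0.999]
scale in frame mm [11.1 -1.8] ang -0.012 size 0.171 0.218 0.66
t 32.9 pos [0.5511 0.1798 0.1334] F [-0.1 -0.1 -0.8] gap 0.0
bolt_knob [(array([216., 213.]), 0.78, array([0.5478, 0.2268, 0.072 ]))]
bolt [(array([219., 210.]), 0.85, array([0.5497, 0.2257, 0.072 ])), (array([255., 158.]), 0.35, array([0.5859, 0.2086, 0.072 ]))]
knob px expected [176. 232.]
```

View pics/w4.png

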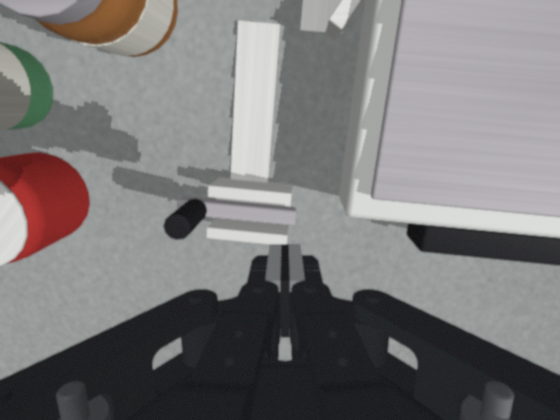

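```bash
python3 - <<'E'
from fr import *
s=manip.read_state(); print(np.round(s["qpos"],3),np.round(s["qvel"],3)); M=R.from_quat(s["tool_rot"]).as_matrix(); print(M.round(3))
p=manip.read_camera("wrist"); p["view"]=np.load("pics/w4v.npy"); k=ray(p,(179,226),.072)
e=np.array(s["ee_pos"]); print("knob",k.round(4),"tin side px",ray(p,(80,215),.035).round(3))
fy=np.array([-np.sin(f[2]),np.cos(f[2]),0]); fx=np.array([fy[1],-fy[0],0])
print("knob in frame",((k-np.array([*f[:2],0]))@fx).round(4),((k-np.array([*f[:2],0]))@fy).round(4))
t=k+fy*.036; t[2]=.13; print("tool shift to hover mm",1e3*(M.T@(t-e)).round(4))
# rotvec to heading f, tool down
G=np.column_stack([[0,0,-1],-fy,-fx]); print("turn",R.from_matrix(M.T@G).as_rotvec().round(3))
G2=np.column_stack([[0,0,-1],fx,-fy]); print("turn alt",R.from_matrix(M.T@G2).as_rotvec().round(3))
E
```

```text
[ 0.18   0.264 -0.26   1.05   0.045  3.141] [ 0.001 -0.003 -0.004 -0.001  0.001 -0.002]
[[-0.011  0.18  -0.984]
 [ 0.044 -0.983 -0.18 ]
 [-0.999 -0.045  0.003]]
knob [0.5346 0.249  0.072 ] tin side px [0.513 0.335 0.035]
knob in frame -0.102 0.2283
tool shift to hover mm [   8.2 -107.    -0.5]
turn [0.09  0.005 0.045]
turn alt [-1.481 -0.031  0.039]
```

The arm stopped short of the knob because joint 6 is at its limit (3.141). I'll turn the tool a quarter turn the other way.

Call:
step_arm(linear=[[0, 0, 0], [0, 0, 0], [0, 0, 0], [0, 0, 0], [0, 0, 0], [0, 0, 0], [0, 0, 0], [0, 0, 0], [0, 0, 0], [0, 0, 0]], turn=[[-1.481, -0.031, 0.039], [-1.481, -0.031, 0.039], [-1.481, -0.031, 0.039], [-1.481, -0.031, 0.039], [-1.481, -0.031, 0.039], [-1.481, -0.031, 0.039], [-1.481, -0.031, 0.039], [-1.481, -0.031, 0.039], [-1.481, -0.031, 0.039], [-1.481, -0.031, 0.039]], gripper=[1, 1, 1, 1, 1, 1, 1, 1, 1, 1])

```text
t: 34.35
ee_pos: [0.5505, 0.1796, 0.1336]
tool_rot: [0.477, 0.522, -0.477, 0.522]
force: [-0.0, -0.2, -0.3]
finger_gap: 0.001
```

```bash
cat > kn.py <<'E'
from fr import *
tcp(); s=manip.read_state(); M=R.from_quat(s["tool_rot"]).as_matrix(); e=np.array(s["ee_pos"]); print(s["qpos"][5])
fy=np.array([-np.sin(f[2]),np.cos(f[2]),0]); fx=np.array([fy[1],-fy[0],0])
G2=np.column_stack([[0,0,-1],fx,-fy]); print("turn",R.from_matrix(M.T@G2).as_rotvec().round(3))
t=np.array([.534,.249,.045])+fy*.036; print("tool shift mm",1e3*(M.T@(t-e)).round(4))
E
python3 kn.py
```

```text
t 34.35 pos [0.5505 0.1796 0.1336] F [-0.  -0.2 -0.3] gap 0.0
tcp in frame mm [-92.5 157.7]
heading 1.661 [ 0.001  0.    -1.   ]
1.6847173810530736
turn [-0.002 -0.    -0.001]
tool shift mm [  88.6  -10.3 -106.6]
```

Call:
step_arm(linear=[[0, -5, -55], [0, -10, -107], [0, -10, -107], [0, -10, -107], [55, -10, -107], [86, -10, -107], [86, -10, -107]], turn=[[0, 0, 0], [0, 0, 0], [0, 0, 0], [0, 0, 0], [0, 0, 0], [0, 0, 0], [0, 0, 0]], gripper=[1, 1, 1, 1, 1, 1, 1])

```text
t: 35.22
ee_pos: [0.5283, 0.2829, 0.0447]
tool_rot: [0.475, 0.523, -0.479, 0.521]
force: [0.1, 0.8, 0.8]
finger_gap: -0.001
```

```bash
python3 kn.py
```

```text
t 35.23 pos [0.5283 0.2829 0.0447] F [0.1 0.8 0.8] gap -0.0
tcp in frame mm [-105.2  262.6]
heading 1.661 [-0.005 -0.003 -1.   ]
1.864779989664621
turn [-0.001  0.002  0.006]
tool shift mm [-0.3  2.6 -1.7]
```

Call:
step_arm(linear=[[0, 0, 8], [0, 0, 13], [0, 0, 18], [0, 0, 23], [0, 0, 28], [0, 0, 33], [0, 0, 38], [0, 0, 43], [0, 0, 48], [0, 0, 52]], turn=[[0, 0, 0], [0, 0, 0], [0, 0, 0], [0, 0, 0], [0, 0, 0], [0, 0, 0], [0, 0, 0], [0, 0, 0], [0, 0, 0], [0, 0, 0]], gripper=[1, 1, 1, 1, 1, 1, 1, 1, 1, 1])

```text
t: 36.48
ee_pos: [0.5358, 0.2334, 0.0475]
tool_rot: [0.477, 0.522, -0.476, 0.523]
force: [1.1, 2.7, 1.9]
finger_gap: 0.002
```

```bash
python3 kn.py; python3 -c "
from fr import *
scale()"
```

```text
t 36.48 pos [0.5358 0.2334 0.0475] F [1.1 2.7 1.9] gap 0.0
tcp in frame mm [-102.2  212.6]
heading 1.663 [ 0.001  0.    -1.   ]
1.778617363722775
turn [ 0.001 -0.    -0.001]
tool shift mm [  2.5  -0.3 -51.7]
scale in frame mm [11.2 -1.8] ang -0.0 size 0.169 0.216 0.78
```

Only the bolt's sliding friction is felt, so I'll push on slowly to its stop.

Call:
step_arm(linear=[[0, 0, 4], [0, 0, 8], [0, 0, 11], [0, 0, 13]], turn=[[0, 0, 0], [0, 0, 0], [0, 0, 0], [0, 0, 0]], gripper=[1, 1, 1, 1])

```text
t: 37.08
ee_pos: [0.5366, 0.2205, 0.0473]
tool_rot: [0.477, 0.523, -0.476, 0.523]
force: [0.0, 2.9, 0.4]
finger_gap: 0.004
```

Call:
step_arm(linear=[[0, 0, 2], [0, 0, 4], [0, 0, 5]], turn=[[0, 0, 0], [0, 0, 0], [0, 0, 0]], gripper=[1, 1, 1])

```text
t: 37.45
ee_pos: [0.5367, 0.219, 0.0475]
tool_rot: [0.478, 0.525, -0.474, 0.521]
force: [-1.1, 12.3, -1.2]
finger_gap: 0.001
```

The bolt stops firmly after the expected travel. I'll back off and check.

Call:
step_arm(linear=[[0, 0, -20], [0, 0, -25], [-60, 0, -25], [-120, 0, -25], [-180, 0, -25], [-230, 0, -25], [-230, 0, -25]], turn=[[0, 0, 0], [0, 0, 0], [0, 0, 0], [0, 0, 0], [0, 0, 0], [0, 0, 0], [0, 0, 0]], gripper=[1, 1, 1, 1, 1, 1, 1])

```text
t: 38.33
ee_pos: [0.5377, 0.2412, 0.2834]
tool_rot: [0.48, 0.52, -0.473, 0.525]
force: [0.2, 0.8, -0.3]
finger_gap: -0.002
```

```bash
python3 - <<'E'
from fr import *
tcp(); scale(); scale()
p=wrist(); q=manip.read_camera("scene")
a=q["color"][120:320,100:470]; b=p["color"]
cv2.imwrite("pics/end.png",np.hstack([cv2.resize(b,(400,300)),cv2.resize(a,(400,300))]))
E
```

```text
t 38.33 pos [0.5377 0.2412 0.2834] F [ 0.2  0.8 -0.3] gap -0.0
tcp in frame mm [-99.6 220.2]
heading 1.663 [ 0.011  0.002 -1.   ]
scale in frame mm [10.6 -3.5] ang 0.02 size 0.17 0.214 0.82
scale in frame mm [10.5 -2.5] ang 0.01 size 0.17 0.215 0.81
t 38.52 pos [0.5336 0.2401 0.2756] F [-0.1  0.7 -0. ] gap 0.0
```

View pics/end.png

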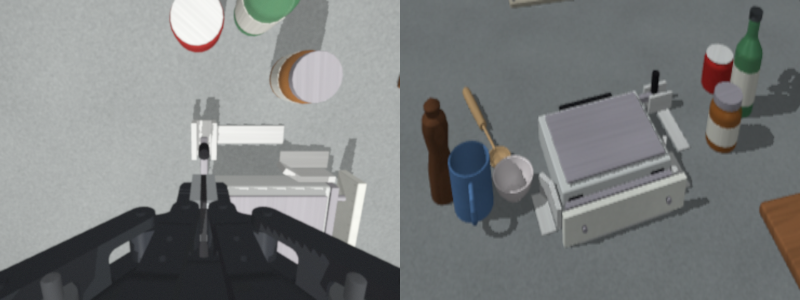

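The bolt's bar lies across behind the scale's near left corner, the knob is next to the bracket (204,150 in the left half), and the bystanders stand where they were. I'm handing the job in.

```bash
python3 -c "
from h import *
print(manip.close_job())"
```

```text
the job is handed in; nothing more can be done
None
```

The scale is home against the stop and the bolt is fully across behind it. I handed the job in at about 38.5 s of the 70 s; it gives no verdict.

- **Pushing:** I walked the scale in with alternating pushes on its two near corners, on the strips beside the display. At the end of each push the wrist read about 6–10 N, and about 18–19 N once, when it wedged at the mouth of the cheeks. A push on the left corner freed it.
- **At the stop:** Both corners stopped firmly at the same depth (left −102.4 mm, right −102.1 mm at the tool), with about 20 N at the wrist on each side. That reading includes the upward part of the push.
- **Bolt:** The first approach was cut short because joint 6 reached its limit, so I turned the tool a quarter turn and approached again. I pushed the knob about 50 mm to a firm stop at about 12 N, then backed off and lifted clear.
- **Last checks:** The final pictures show the bolt behind the near left corner and the bystanders where they were. The robot is clear of everything.
- **Disagreements:** The camera puts the scale about 6 mm further in than the finger contact does (about +10.5 mm against +4 mm past the frame's origin). Both are inside the limit. Its angle readings scatter between −0.012 and +0.02 rad, while finger contact gives about 0.002 rad.

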